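# Tip walnuts into the checking dish and hold the reading lens in focus over them

## Task

Pick up the nut tin by its grip plate and tip all three walnuts into the checking dish without touching the nuts, then stand the empty tin back upright on the counter and let it go. Then take the reading lens by its handle and hold it level over the middle of the dish, its glass at the same height as the collar on the focus post, touching nothing but your grip. Finish while still holding the lens there; leave the collar where it is set and leave the other things on the counter alone.

Things in the scene. Friction and masses are not known exactly. Their poses are not given: they have to be found in the camera images.
- dish_center (a point): Centre of the inner floor of the white round checking dish, 13 mm above the counter. The dish's rim is 48 mm above the counter and 160 mm across; its inner floor is about 125 mm across. Fixed, but placed and turned anew each time. Its y axis points level to the focus post; z is up.
- station: The steel base plate, 8 mm thick, that carries dish and focus post; fixed to the counter. Origin on the counter under the dish's centre, axes as for dish_center. It spans 75 mm either way along x, and -105 to +165 mm along y.
- collar_mark (a point): Centre of the brass collar (28 mm across, 10 mm thick) on the steel focus post. The post is 10 mm thick, stands on the base plate 125 mm from the dish centre along the dish's +y axis, and its top is 165 mm above the counter. The height of this point is the focal height.
- collar (a joint): Height setting of the collar on its post, 0 to 0.04 m; the collar's centre is 0.110 m plus this above the counter. Stiff (about 8 N): it stays unless pushed.
- tin_grip (a point): The place to grasp the steel nut tin: in its upright wooden grip plate, 70 mm above the tin's underside. The plate is 14 mm thick (x) and 44 mm wide (y); its top is 22 mm above this point. z is up when the tin stands; -x points to its open pouring side. The tin weighs about 0.2 kg, its balance point some 50 mm along -x and 50 mm below this.
- tin_lip (a point): Middle of the lower front edge of the tin, 137 mm along -x and 70 mm below tin_grip. The tin is an open tray 130 mm long (x), 100 mm wide (y); side and back walls 35 mm high; this front is fully open, so carry it level. Axes as for tin_grip.
- nut0_center (a point): Centre of a faceted walnut, 34 mm across and 32 mm high, 14 g. It starts standing in the tin, and tips and rolls down the tin once the tin is tilted (about 50 degrees empties it).
- nut1_center (a point): Centre of a faceted walnut, 34 mm across and 32 mm high, 14 g. It starts standing in the tin, and tips and rolls down the tin once the tin is tilted (about 50 degrees empties it).
- nut2_center (a point): Centre of a faceted walnut, 34 mm across and 32 mm high, 14 g. It starts standing in the tin, and tips and rolls down the tin once the tin is tilted (about 50 degrees empties it).
- lens_grip (a point): Centre of the reading lens's handle at its balance point: the place to grasp. The handle is wooden, 18 mm wide (y), 26 mm high (z), and runs from 68 mm along -x to 22 mm along +x of this point. The lens lies flat on the counter, this point 13 mm up. About 0.12 kg.
- lens_center (a point): Centre of the glass of the reading lens, 75 mm along the lens's +x from lens_grip and 7 mm lower. The round rim is 82 mm across and 12 mm thick. z is the axis of the glass, up as it lies.
- spice_jar: Glass spice jar, 44 mm across, 75 mm high; origin under its centre. Leave alone.
- jar_lid: Flat brass jar lid, 70 mm across, 14 mm high; origin under its centre. Leave alone.
- ramekin_tin: Small dark open tin, 70 x 50 x 30 mm; origin under its centre. Leave alone.
- spoon: Steel spoon lying flat. Leave alone.
Things that resemble listed ones, but are neither listed nor needed, are in the scene too. What is shaped like the part that bears tin_grip but blue or pink is not meant. Leave any red look-alike of the part that bears lens_grip alone.

How it is judged:
On the way, in this order (a step that is already met when the one before it is completed fails the run):
1. all three walnuts lie in the dish (horizontal distance between each of nut0_center, nut1_center, nut2_center and dish_center below 0.07 m and height (world z) of each of nut0_center, nut1_center, nut2_center below 0.06 m), for 0.2 s.
2. the tin stands upright on the counter, let go (height (world z) of tin_grip between 0.064 and 0.076 m and angle between tin_grip's own z axis and vertical below 0.1 rad and contact force between the fingers and tin below 0.05 N), for 0.2 s.
At the end, for the whole second after the job is handed in: Lens held still and free: glass centre within 20 mm of the dish centre (level) and 10 mm of the collar height, tilt under 8 degrees. Nuts in the dish (within 70 mm of its centre, below 60 mm). Tin upright on the counter, untouched. Collar moved under 4 mm (all of step 1 and all of step 2 and horizontal distance between lens_center and dish_center below 0.02 m and z of lens_center in the frame of collar_mark between -0.01 and 0.01 m and angle between lens_center's own z axis and vertical below 0.14 rad and linear speed of lens below 0.02 m/s and contact force between the fingers and lens above 0.5 N and contact force between lens and station below 0.05 N and contact force between lens and nut0 below 0.05 N and contact force between lens and nut1 below 0.05 N and contact force between lens and nut2 below 0.05 N and contact force between lens and tin below 0.05 N and distance of collar_mark from where it was at the start of the episode below 0.004 m); the arm keeps its last pose, push and grip.
It fails at once if a bystander is moved more than 25 mm (distance of any of spice_jar, jar_lid, ramekin_tin, spoon from where it was at the start of the episode above 0.025 m).
It fails at once if the fingers touch a walnut (contact force between the fingers and nut0 above 0.3 N or contact force between the fingers and nut1 above 0.3 N or contact force between the fingers and nut2 above 0.3 N).
It fails at once if the collar is shifted (distance of collar_mark from where it was at the start of the episode above 0.006 m).
It also fails if it takes over 72 s, if anything falls off the work surface, if the arm or the gripper's body presses on something with over 40 N, if the wrist force passes 120 N, or if a joint passes its speed limit or range.

## Robot

A 7-joint arm with a two-finger parallel gripper is mounted at the origin on the work surface. World frame = base frame: x ahead of the robot, y to its left, z up, the work surface at z = 0. Lengths are in m, angles in rad, forces in N, time in s.
With the tool pointing down it reaches from about 0.4 to 0.85 m from the base axis. Payload 10.4 kg.
Tool frame: the origin (TCP) lies on the mounting face of the last link; the fingertips stand r.tips_ahead ahead of it and the grasp point (between the pads) lies 164 mm ahead of it (r.tips_ahead is the distance from the TCP to the fingertips, in m); z points along the fingers, y is the line along which they close (so a half turn about z gives the same grasp; the last joint's range is limited). The gripper opens to 87 mm and grips with 3 to 60 N. Pads are 19 mm wide; open, the fingers measure 117 mm over their backs; the gripper's body (75 mm by 190 mm) begins 51 mm behind the grasp point.
Start: joints at [1.226, 0.332, -0.065, 1.46, 0.022, 1.35, -0.088], TCP at [0.198, -0.593, 0.405] pointing down, gripper open.
Joint ranges: [-2.6, 2.6], [-0.5, 2.12], [-1.47, 1.34], [0.16, 2.42], [-1.27, 4.41], [0.06, 2.06], [-2.6, 2.6]. Speed limits (rad/s): [2.22, 2.22, 2.79, 2.79, 3.14, 3.14, 3.14].

## Interface

Orientations are given as a unit quaternion [x, y, z, w].
In Python, from bench import telemetry, imaging, job, r gives the robot as it stands.
- The arm moves only by the tool move_arm, never from a script. Its argument "steps" is a list of rows, each an object of numbers: "dx", "dy", "dz": the shift along the tool's x, y, z in cm; "spin": the turn about the tool's z in rad. In form: [{"dx": .., "dy": .., "dz": .., "spin": ..}, ...]. A call has 1 to 12 rows; each row shifts and turns the commanded pose from where the row before left it, along the tool's axes as they then stand; what a row does not reach is not made up. A row lasts 1/10 s, in which the tool goes at most 50 mm and 8.59 degrees, less where a joint would pass 70% of its speed; a pose out of reach is approached as far as the arm can. A call with a gripper value outside its range is refused whole. "claw" is the finger opening in cm, from 0 to 8.7, set as the call begins (left out, the last holds). The fingers move at their own pace and stop on an object; "squeeze" is the grip in N (left out, the last holds). Time passes only in rows, so rows that do not move let the fingers close. It gives the time, the measured TCP pose, the force, the opening and the grip force at its end, in the units of the state.
- telemetry.read_state(): the state, without advancing time (a new reading comes with each control period).
- imaging.camera(name): name is "side" or "top" or "wrist"; returns a dict with "img" (420x560x3 uint8, red, green, blue), "camera_matrix" (3x3 intrinsics, pixels), "R" (3x3) and "t" (3): a world point X has camera coordinates R X + t. Camera axes: x right, y down, z forward; pixel columns grow to the right and rows downward; lengths in m; the calibration is good to about 2 mm. A picture is of the moment at which its call begins. There is no depth.
- job.close_job(): hands the job in; it is judged then, once.
The state is a dict: "time": time; "joint_positions": joint angles; "joint_vel": joint speeds; "joint_torque": joint torques, N m; "ee_pos": TCP position; "eef_rot": TCP orientation; "ft_force": force on the tool from outside, world axes, zero at the start; "torque": the same for the moment, N m; "width": finger opening in m; "grip_force": force on a finger pad.
Only numpy, scipy, OpenCV 4.12 (cv2) and the standard library are available. Lean on these libraries where they do the work, as an engineer would, in place of code of your own. Each camera call takes 0.05 s, during which the arm holds its last target. There are 200 camera calls.

## Working session

There is one attempt and no reset: what is moved stays moved. The work goes in short steps, Python scripts to look and compute and a tool call to move; the robot and the scene stay as the last step left them, time stands still between calls to the robot, and variables do not carry over. Pictures are saved under pics/ and viewed, at most 10 in all, crops included, and the job is handed in when it is done.

Besides the shell and the picture viewer there is one more tool, called after "Emit:" by a JSON object that holds its "name" and its "arguments", one argument or row to a line. move_arm: Moves the arm, as the interface text tells. Its arguments: {"type":"object","properties":{"steps":{"type":"array","items":{"type":"object","properties":{"dx":{"type":"number"},"dy":{"type":"number"},"dz":{"type":"number"},"spin":{"type":"number"}}}},"claw":{"type":"number"},"squeeze":{"type":"number"}},"required":["steps"]}

```bash
mkdir -p pics; ls
python3 - <<'E'
from bench import telemetry, imaging, job, r
import cv2,numpy as np
s=telemetry.read_state()
for k in s: print(k,np.round(s[k],3))
print(r.tips_ahead)
for n in ("side","top"):
    c=imaging.camera(n); np.savez(f"{n}0.npz",**c)
    cv2.imwrite(f"pics/{n}0.png",c["img"][:,:,::-1])
    print(n,c["camera_matrix"].round(1).tolist(),c["R"].round(3).tolist(),c["t"].round(3), (-c["R"].T@c["t"]).round(3))
E
```

```text
pics
time 0.0
joint_positions [ 1.226  0.333 -0.065  1.461  0.022  1.35  -0.088]
joint_vel [-0.    -0.001  0.     0.    -0.    -0.001  0.   ]
joint_torque [-0.0000e+00 -6.2325e+01  2.5000e-02 -3.8990e+01 -6.1000e-02  4.0000e-02
  0.0000e+00]
ee_pos [ 0.198 -0.593  0.404]
eef_rot [ 0.987  0.16  -0.    -0.001]
ft_force [ 0.534 -0.341  0.033]
torque [-0.046  0.055  0.024]
grip_force 0.0
width 0.087
0.1822
side [[528.5, 0.0, 274.8], [0.0, 528.5, 216.5], [0.0, 0.0, 1.0]] [[0.962, -0.274, 0.014], [-0.157, -0.593, -0.79], [0.224, 0.758, -0.613]] [-0.475  0.137  1.3  ] [ 0.187 -1.034  0.912]
top [[511.0, 0.0, 280.5], [0.0, 511.0, 209.9], [0.0, 0.0, 1.0]] [[-0.027, -1.0, -0.003], [-0.98, 0.027, -0.195], [0.195, -0.003, -0.981]] [-0.004  0.497  1.392] [ 0.215 -0.014  1.462]
```

View pics/top0.png

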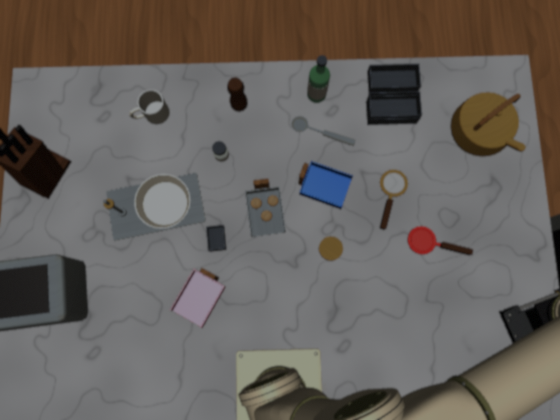

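View pics/side0.png

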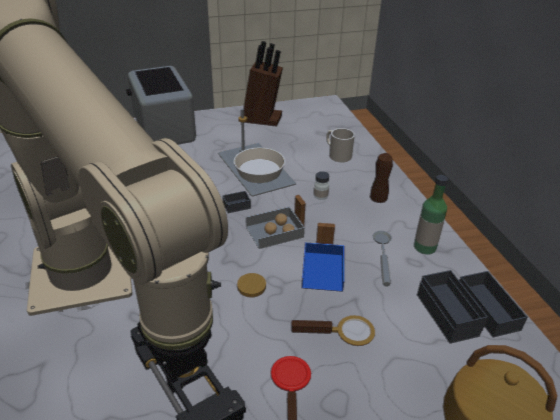

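The top view shows these candidates:
- **Tin grip plates:** wooden plate at (262,183) on the steel tin with the three nuts, one at (304,174) on the blue tin, and one at (209,273) on the pink tin. I choose the steel tin at (262,183).
- **Lenses:** brass lens at (394,183) with its handle at (386,214), and a red look-alike at (422,240). I choose the brass lens.
- **Dish and post:** the dish is at (163,202) and the focus post at (109,203).

I'll check the choice in one close crop.

Run:
```python
import cv2,numpy as np
t=np.load("top0.npz")["img"][:,:,::-1]; s=np.load("side0.npz")["img"][:,:,::-1]
def cr(im,x,y,w,h): return cv2.resize(im[y:y+h,x:x+w],(400,300),interpolation=cv2.INTER_CUBIC)
a=np.hstack([cr(t,230,165,100,75),cr(s,235,185,100,75)])
b=np.hstack([cr(t,340,160,100,75),cr(t,95,165,120,90)])
cv2.imwrite("pics/crop.png",cv2.convertScaleAbs(np.vstack([a,b]),alpha=1.5))
```

```text
(no output)
```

View pics/crop.png

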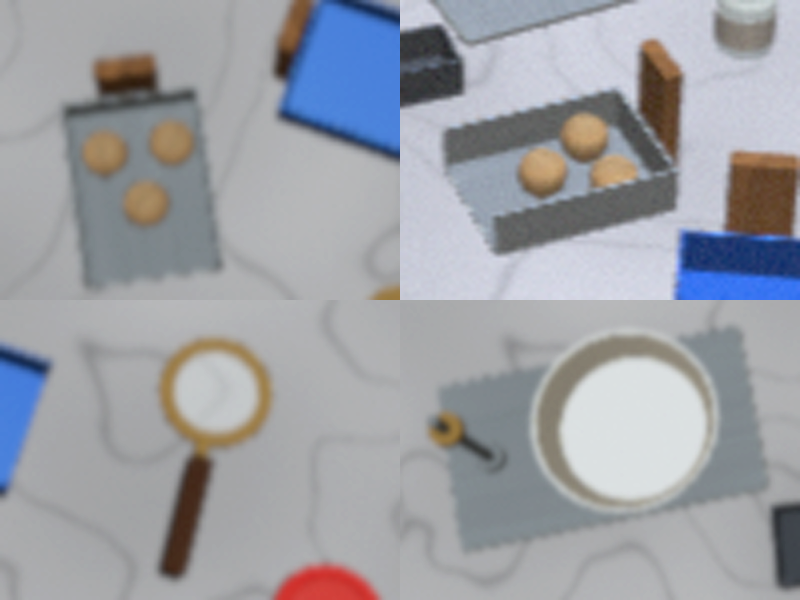

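The crop confirms it. The wooden plate at top-view (261,182) belongs to the grey tin with three nuts, whose open side faces the robot, and the brass lens has a dark handle. Next I measure both from the two views.

```bash
cat > h.py <<'E'
import cv2,numpy as np
def ray(c,p):
    d=c["R"].T@np.linalg.solve(c["camera_matrix"],[p[0],p[1],1.]); return -c["R"].T@c["t"],d/np.linalg.norm(d)
def plane(c,p,z):
    o,d=ray(c,p); return o+d*(z-o[2])/d[2]
def tri(c1,p1,c2,p2):
    A=np.zeros((3,3));b=np.zeros(3)
    L=[ray(c1,p1),ray(c2,p2)]
    for o,d in L: M=np.eye(3)-np.outer(d,d);A+=M;b+=M@o
    X=np.linalg.solve(A,b); return X,[round(1e3*np.linalg.norm((np.eye(3)-np.outer(d,d))@(X-o)),1) for o,d in L]
def proj(c,X):
    q=c["camera_matrix"]@(c["R"]@np.asarray(X)+c["t"]); return q[:2]/q[2]
def blobs(c,lo,hi,roi,n=1):
    x,y,w,h=roi; m=cv2.inRange(cv2.cvtColor(c["img"][y:y+h,x:x+w],cv2.COLOR_RGB2HSV),lo,hi)
    cs,_=cv2.findContours(m,cv2.RETR_EXTERNAL,cv2.CHAIN_APPROX_NONE,offset=(x,y))
    return sorted(cs,key=cv2.contourArea)[::-1][:n]
E
python3 - <<'E'
from h import *
T=dict(np.load("top0.npz"));S=dict(np.load("side0.npz"))
hs=lambda c,x,y:cv2.cvtColor(c["img"],cv2.COLOR_RGB2HSV)[y,x]
for n,c,x,y in [("plate top",T,260,181),("plate face",T,261,187),("s plate",S,301,210),("s platetop",S,298,198),("ring",T,381,183),("collar",T,106,203),("handle",T,386,214),("counter",T,250,260),("stn",T,120,220),("tin",T,270,230),("s collar",S,243,119),("s ring",S,357,317),("s handle",S,312,327),("plate2",S,326,233)]: print(n,hs(c,x,y))
def show(n,cs):
    for k in cs:
        e=cv2.minAreaRect(k); print(n,cv2.contourArea(k),np.round(e[0],1),np.round(e[1],1),round(e[2],1))
show("plateT",blobs(T,(3,90,40),(14,255,255),(245,170,40,25)))
show("plateS",blobs(S,(3,90,30),(14,255,255),(285,185,22,45)))
show("collT",blobs(T,(15,100,60),(30,255,255),(95,190,30,25)))
show("collS",blobs(S,(13,90,60),(30,255,255),(230,105,30,30)))
show("ringT",blobs(T,(15,90,60),(30,255,255),(370,165,50,40)))
show("ringS",blobs(S,(13,90,60),(30,255,255),(325,305,55,45)))
show("hanT",blobs(T,(0,80,20),(14,255,90),(370,195,35,40)))
show("hanS",blobs(S,(0,80,10),(14,255,110),(285,310,50,30)))
E
```

```text
plate top [ 14 143  84]
plate face [12 81 41]
s plate [ 13 140  60]
s platetop [ 14 126 103]
ring [ 19 135 104]
collar [20 68 56]
handle [ 11 164  45]
counter [120   4 117]
stn [100  24  95]
tin [101  22  92]
s collar [ 19 134 116]
s ring [ 20 134 122]
s handle [ 16 166  40]
plate2 [ 11 133  67]
plateT 56.0 [260.6 182.2] [ 5.6 13.3] 80.5
plateS 124.0 [300.  208.5] [27.  8.] 90.0
collT 37.0 [109.3 204. ] [7.4 8.6] 31.0
collS 25.0 [243.  118.5] [5. 8.] 90.0
ringT 521.5 [393.4 182.9] [26.4 25.5] 52.1
ringS 830.0 [354.5 329.4] [38.6 30.1] 37.6
hanT 110.5 [386.1 213.4] [ 4.9 28.9] 14.0
hanS 371.5 [311.5 326.2] [39.3 10.7] 1.8
```

Run:
```python
from h import *
T=dict(np.load("top0.npz"));S=dict(np.load("side0.npz"))
# plate top
def cen(cs): 
    m=cv2.moments(cs[0]);return np.array([m["m10"]/m["m00"],m["m01"]/m["m00"]])
pt=cen(blobs(T,(5,90,62),(20,255,255),(245,170,40,25)))
ps=blobs(S,(5,90,82),(20,255,255),(285,185,22,45)); print("pT",pt,cen(ps),cv2.contourArea(ps[0]))
print("platetop tri",tri(T,pt,S,cen(ps)))
print("plate top on 0.092",plane(T,pt,.092),plane(S,cen(ps),.092))
# ring
rt=cv2.fitEllipse(blobs(T,(15,90,60),(30,255,255),(370,165,50,32))[0]);
ringS=blobs(S,(13,90,60),(30,255,255),(336,305,44,45))[0]; rs=cv2.fitEllipse(ringS)
print("ring",rt,rs,tri(T,rt[0],S,rs[0]),plane(T,rt[0],.006))
ht=cv2.minAreaRect(blobs(T,(0,80,20),(16,255,90),(370,195,35,40))[0]);hs=cv2.minAreaRect(blobs(S,(0,80,10),(18,255,110),(285,310,50,30))[0])
print("handle",ht,hs,tri(T,ht[0],S,hs[0]),plane(T,ht[0],.013))
ct=cv2.minAreaRect(blobs(T,(15,60,50),(30,255,255),(95,190,30,25))[0])[0];cs=cv2.minAreaRect(blobs(S,(13,90,60),(30,255,255),(230,105,30,30))[0])[0]
print("collar",ct,cs,tri(T,ct,S,cs))
# dish rim, station
def gm(c,lo,hi,roi): return blobs(c,lo,hi,roi)[0]
g=gm(T,(85,12,70),(125,60,115),(100,165,115,80)); print("station",cv2.minAreaRect(g),[plane(T,p,.008).round(3)[:2].tolist() for p in cv2.boxPoints(cv2.minAreaRect(g))])
g=gm(T,(85,12,60),(125,60,115),(240,185,50,60)); print("tin",cv2.minAreaRect(g),[plane(T,p,.0).round(3)[:2].tolist() for p in cv2.boxPoints(cv2.minAreaRect(g))])
g=gm(T,(0,0,122),(179,40,255),(130,168,65,66)); e=cv2.fitEllipse(cv2.convexHull(g));print("dish",e,plane(T,e[0],.048))
```

```text
pT [260.28947368 181.54824561] [299.74269006 199.3625731 ] 28.5
platetop tri (array([0.57080086, 0.03600795, 0.0898451 ]), [np.float64(0.6), np.float64(0.6)])
plate top on 0.092 [0.56959642 0.03602424 0.092     ] [0.570471   0.03330179 0.092     ]
ring ((393.326416015625, 182.8922119140625), (25.408838272094727, 26.01520538330078), 121.74085998535156) ((355.5232238769531, 330.1137390136719), (27.945011138916016, 37.375267028808594), 102.84571838378906) (array([ 0.57756624, -0.35125246,  0.00602557]), [np.float64(0.4), np.float64(0.4)]) [ 0.57712017 -0.35115124  0.006     ]
handle ((386.2353515625, 213.058837890625), (4.850712299346924, 29.589345932006836), 14.03624439239502) ((312.9906311035156, 326.2900390625), (42.30057907104492, 10.704108238220215), 1.8476102352142334) (array([ 0.48739752, -0.32284932,  0.01398772]), [np.float64(1.2), np.float64(1.2)]) [ 0.48632957 -0.3228247   0.013     ]
collar (108.5, 203.5) (243.0, 118.5) (array([0.51127779, 0.43972257, 0.13235201]), [np.float64(1.3), np.float64(1.3)])
station ((133.76922607421875, 210.3461456298828), (50.401851654052734, 51.97077560424805), 78.69007110595703) [[0.576, 0.499], [0.603, 0.35], [0.455, 0.319], [0.429, 0.464]]
tin ((264.88726806640625, 212.01734924316406), (45.46510314941406, 35.20124435424805), 81.25383758544922) [[0.562, 0.088], [0.576, -0.015], [0.441, -0.031], [0.429, 0.069]]
dish ((165.03338623046875, 203.58470153808594), (43.2735595703125, 44.20937728881836), 87.59817504882812) [0.52401818 0.30844816 0.048     ]
```

The choices hold. The heights also agree with the text: plate top 0.090, glass 0.006, handle 0.014, collar about 0.132. The tool cannot tilt, so I'll grip the plate across its 44 mm width and let the tin pivot in the pads. First I move to a hover and refine with the wrist camera.

Emit:
{"name": "move_arm", "arguments": {
  "steps": [
    {"dx": 3.6, "dy": -3.1},
    {"dx": 3.6, "dy": -3.1},
    {"dx": 3.6, "dy": -3.1},
    {"dx": 3.6, "dy": -3.1},
    {"dx": 3.6, "dy": -3.1},
    {"dx": 3.6, "dy": -3.1},
    {"dx": 3.6, "dy": -3.1},
    {"dx": 3.6, "dy": -3.1},
    {"dx": 3.6, "dy": -3.1},
    {"dx": 3.6, "dy": -3.1},
    {"dx": 3.6, "dy": -3.1},
    {"dx": 3.6, "dy": -3.1}
  ],
  "claw": 8.7
}}

```text
$.steps[0]: bad value
```

Emit:
{"name": "move_arm", "arguments": {
  "steps": [
    {"dx": 3.5, "dy": -3.0, "spin": 0.06},
    {"dx": 3.5, "dy": -3.0, "spin": 0.06},
    {"dx": 2.0, "dy": -2.0, "spin": 0.07},
    {},
    {},
    {}
  ]
}}

```text
$.steps[0]: bad value
```

```bash
cat >> h.py <<'E'
from bench import telemetry, imaging
def pose():
    s=telemetry.read_state(); q=s["eef_rot"]; 
    from scipy.spatial.transform import Rotation as R
    return s,np.array(s["ee_pos"]),R.from_quat(q).as_matrix()
def goto(X,yaw=None):
    "tool moves (cm) to bring grasp point to X; spin to bring tool x to yaw"
    s,p,M=pose(); phi=np.arctan2(M[1,0],M[0,0]); g=p+M@[0,0,.164]
    print("t",round(s["time"],2),"grasp",g.round(4),"yaw",round(phi,3),"width",round(float(s["width"]),4),"grip",np.round(s["grip_force"],1),"F",np.round(s["ft_force"],1),"j",np.round(s["joint_positions"],2))
    print("move cm",(100*M.T@(np.asarray(X)-g)).round(2),"spin",None if yaw is None else round(phi-yaw,3))
def snap(n,f):
    c=imaging.camera(n); np.savez(f+".npz",**c); cv2.imwrite(f"pics/{f}.png",c["img"][:,:,::-1]); return c
E
python3 - <<'E'
from h import *
goto([.57,.036,.07],.135)
c=snap("wrist","w1"); print((-c["R"].T@c["t"]).round(3))
E
```

```text
t 0.1 grasp [ 0.1975 -0.5926  0.24  ] yaw 0.322 width 0.0872 grip 0.0 F [-0.9 -0.2 -0.3] j [ 1.23  0.33 -0.06  1.46  0.02  1.35 -0.09]
move cm [ 55.22 -47.83  17.06] spin 0.187
[ 0.268 -0.569  0.383]
```

View pics/w1.png

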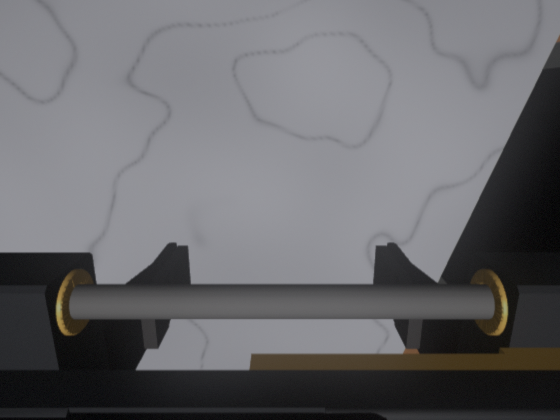

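The moves were refused because every row needs all four keys, so nothing has moved. This wrist picture shows bare counter, with the fingers at (170,290) and (395,290); the camera looks ahead along tool +x. I'll go to a hover short of the tin.

Emit:
{"name": "move_arm", "arguments": {
  "steps": [
    {"dx": 3.6, "dy": -3.1, "dz": 0, "spin": 0},
    {"dx": 3.6, "dy": -3.1, "dz": 0, "spin": 0},
    {"dx": 3.6, "dy": -3.1, "dz": 0, "spin": 0},
    {"dx": 3.6, "dy": -3.1, "dz": 0, "spin": 0},
    {"dx": 3.6, "dy": -3.1, "dz": 0, "spin": 0},
    {"dx": 3.6, "dy": -3.1, "dz": 0, "spin": 0},
    {"dx": 3.6, "dy": -3.1, "dz": 0, "spin": 0},
    {"dx": 3.6, "dy": -3.1, "dz": 0, "spin": 0},
    {"dx": 3.6, "dy": -3.1, "dz": 0, "spin": 0},
    {"dx": 3.6, "dy": -3.1, "dz": 0, "spin": 0},
    {"dx": 3.6, "dy": -3.1, "dz": 0, "spin": 0},
    {"dx": 3.6, "dy": -3.1, "dz": 0, "spin": 0}
  ],
  "claw": 8.7
}}

```text
time: 1.35
ee_pos: [0.4903, -0.1016, 0.4048]
eef_rot: [0.987, 0.16, 0.0, 0.0]
ft_force: [1.4, -1.4, -0.1]
width: 0.0869
grip_force: 0.0
```

Emit:
{"name": "move_arm", "arguments": {
  "steps": [
    {"dx": 1.0, "dy": -3.5, "dz": 0, "spin": 0.06},
    {"dx": 1.0, "dy": -3.5, "dz": 0, "spin": 0.06},
    {"dx": 1.0, "dy": -3.5, "dz": 0, "spin": 0.06},
    {"dx": 0, "dy": 0, "dz": 0, "spin": 0},
    {"dx": 0, "dy": 0, "dz": 0, "spin": 0},
    {"dx": 0, "dy": 0, "dz": 0, "spin": 0}
  ]
}}

```text
time: 1.95
ee_pos: [0.4916, 0.0045, 0.4045]
eef_rot: [0.998, 0.07, -0.0, 0.0]
ft_force: [0.2, -0.8, -0.2]
width: 0.0871
grip_force: 0.0
```

Run:
```python
from h import *
goto([.57,.036,.07],.135)
c=snap("wrist","w2"); print((-c["R"].T@c["t"]).round(3), [proj(c,x).round() for x in ([.57,.036,.09],[.43,.02,0],[.57,.036,0])])
```

```text
t 1.95 grasp [0.4916 0.0044 0.2405] yaw 0.141 width 0.0871 grip 0.0 F [ 0.2 -0.8 -0.2] j [ 0.51  0.08 -0.64  1.77  0.05  1.3  -1.57]
move cm [ 8.22 -2.03 17.05] spin 0.006
[0.565 0.015 0.384] [array([255.,  89.]), array([259., 228.]), array([261.,  92.])]
```

View pics/w2.png

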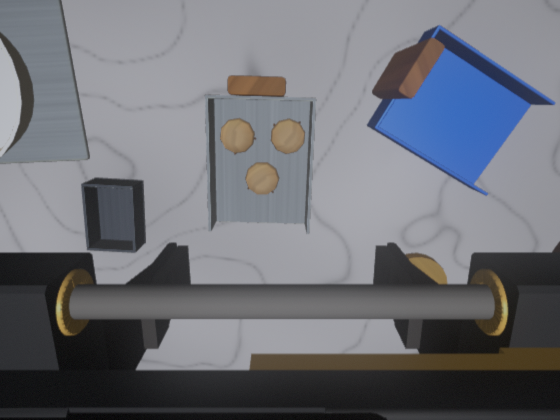

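The wrist view shows the chosen plate at (257,86), the steel tin from (208,96) to (310,232) with its nuts, the ramekin tin at (115,215), and the blue tin at upper right. Now I refine the plate pose.

Run:
```python
from h import *
c=dict(np.load("w2.npz")); S=dict(np.load("side0.npz")); T=dict(np.load("top0.npz"))
k=blobs(c,(3,80,40),(20,255,255),(215,65,85,40))[0]; e=cv2.minAreaRect(k); print(e)
b=cv2.boxPoints(e); P=[plane(c,p,.092).round(4) for p in b]; print(P)
print("plate on .092",plane(c,e[0],.092), "tri side",tri(c,e[0],S,(299.7,199.4)),"tri top",tri(c,e[0],T,(260.3,181.5)))
# tin outer top edges via walls: corners picked in picture
for n,p,z in (("BL",(206.5,96),.035),("BR",(315,97),.035),("FL",(208.5,231),.035),("FR",(308.5,232),.035)): print(n,plane(c,p,z).round(4))
```

```text
((256.0032043457031, 85.41083526611328), (56.499691009521484, 18.73805046081543), 2.045408248901367)
[array([0.564 , 0.0555, 0.092 ]), array([0.5772, 0.0564, 0.092 ]), array([0.5817, 0.015 , 0.092 ]), array([0.5685, 0.0136, 0.092 ])]
plate on .092 [0.5729122  0.03517408 0.092     ] tri side (array([0.5721325 , 0.03561866, 0.08989014]), [np.float64(0.9), np.float64(0.9)]) tri top (array([0.57330059, 0.03631627, 0.07809946]), [np.float64(0.2), np.float64(0.2)])
BL [0.5592 0.0818 0.035 ]
BR [ 0.572  -0.0143  0.035 ]
FL [0.4321 0.0687 0.035 ]
FR [ 0.4449 -0.029   0.035 ]
```

Emit:
{"name": "move_arm", "arguments": {
  "steps": [
    {"dx": 4.2, "dy": -1.0, "dz": 0, "spin": 0},
    {"dx": 4.24, "dy": -0.92, "dz": 0, "spin": 0},
    {"dx": 0, "dy": 0, "dz": 0, "spin": 0.025},
    {"dx": 0, "dy": 0, "dz": 4, "spin": 0},
    {"dx": 0, "dy": 0, "dz": 4, "spin": 0},
    {"dx": 0, "dy": 0, "dz": 3, "spin": 0},
    {"dx": 0, "dy": 0, "dz": 0, "spin": 0},
    {"dx": 0, "dy": 0, "dz": 0, "spin": 0}
  ]
}}

```text
time: 2.8
ee_pos: [0.5726, 0.0358, 0.2956]
eef_rot: [0.998, 0.058, -0.0, 0.0]
ft_force: [-0.2, -0.7, 0.9]
width: 0.0873
grip_force: 0.0
```

Run:
```python
from h import *
goto([.5725,.0353,.07],.115)
c=snap("wrist","w3"); S=snap("side","s3")
# where the plate's top and the fingers show in the side view
print(proj(S,[.5725,.0353,.092]).round())
k=blobs(c,(3,80,40),(20,255,255),(100,60,360,340),3)
for q in k: e=cv2.minAreaRect(q); print(e, plane(c,e[0],.092).round(4))
```

```text
t 2.8 grasp [0.5726 0.0357 0.1316] yaw 0.116 width 0.0873 grip 0.0 F [-0.2 -0.7  0.9] j [ 0.38  0.38 -0.63  1.7   0.24  1.14 -1.78]
move cm [-0.01  0.04  6.16] spin 0.001
[300. 199.]
((284.5, 239.0), (88.0, 107.0), 90.0) [0.5776 0.0349 0.092 ]
((354.5, 361.5), (17.0, 209.0), 90.0) [ 0.5078 -0.0139  0.092 ]
((284.0, 327.5), (17.0, 38.0), 90.0) [0.5253 0.029  0.092 ]
```

Emit:
{"name": "move_arm", "arguments": {
  "steps": [
    {"dx": 0, "dy": 0, "dz": 3, "spin": 0},
    {"dx": 0, "dy": 0, "dz": 3.1, "spin": 0},
    {"dx": 0, "dy": 0, "dz": 0, "spin": 0},
    {"dx": 0, "dy": 0, "dz": 0, "spin": 0}
  ]
}}

```text
time: 3.3
ee_pos: [0.573, 0.0367, 0.2355]
eef_rot: [0.998, 0.058, 0.001, 0.0]
ft_force: [0.2, 0.1, 0.3]
width: 0.087
grip_force: 0.0
```

Emit:
{"name": "move_arm", "arguments": {
  "steps": [
    {"dx": 0, "dy": 0, "dz": 0, "spin": 0},
    {"dx": 0, "dy": 0, "dz": 0, "spin": 0},
    {"dx": 0, "dy": 0, "dz": 0, "spin": 0},
    {"dx": 0, "dy": 0, "dz": 0, "spin": 0},
    {"dx": 0, "dy": 0, "dz": 0, "spin": 0},
    {"dx": 0, "dy": 0, "dz": 0, "spin": 0},
    {"dx": 0, "dy": 0, "dz": 0, "spin": 0},
    {"dx": 0, "dy": 0, "dz": 0, "spin": 0}
  ],
  "claw": 3.5,
  "squeeze": 50
}}

```text
time: 4.1
ee_pos: [0.5726, 0.0365, 0.2338]
eef_rot: [0.998, 0.058, 0.0, 0.0]
ft_force: [0.7, -0.5, -0.2]
width: 0.0434
grip_force: 50.0
```

Gripped at 43.4 mm, which matches the 44 mm plate. I lift a little and check that it stays level.

Emit:
{"name": "move_arm", "arguments": {
  "steps": [
    {"dx": 0, "dy": 0, "dz": -0.5, "spin": 0},
    {"dx": 0, "dy": 0, "dz": -1, "spin": 0},
    {"dx": 0, "dy": 0, "dz": -1.5, "spin": 0},
    {"dx": 0, "dy": 0, "dz": 0, "spin": 0},
    {"dx": 0, "dy": 0, "dz": 0, "spin": 0}
  ]
}}

```text
time: 4.6
ee_pos: [0.5727, 0.0366, 0.2645]
eef_rot: [0.998, 0.058, 0.001, 0.0]
ft_force: [0.5, 0.0, -2.9]
width: 0.0436
grip_force: 50.0
```

Run:
```python
from h import *
goto([.57,.036,.10],.115)
c=snap("wrist","w4"); S=snap("side","s4")
im=np.hstack([cv2.resize(S["img"][180:280,220:340],(480,400)),cv2.resize(c["img"][150:,180:380],(296,400))])
cv2.imwrite("pics/c4.png",cv2.convertScaleAbs(im[:,:,::-1],alpha=1.5))
```

```text
t 4.6 grasp [0.5729 0.0366 0.1005] yaw 0.117 width 0.0436 grip 50.0 F [ 0.5  0.  -2.9] j [ 0.37  0.41 -0.62  1.73  0.27  1.08 -1.8 ]
move cm [-0.3   0.02  0.05] spin 0.002
```

View pics/c4.png

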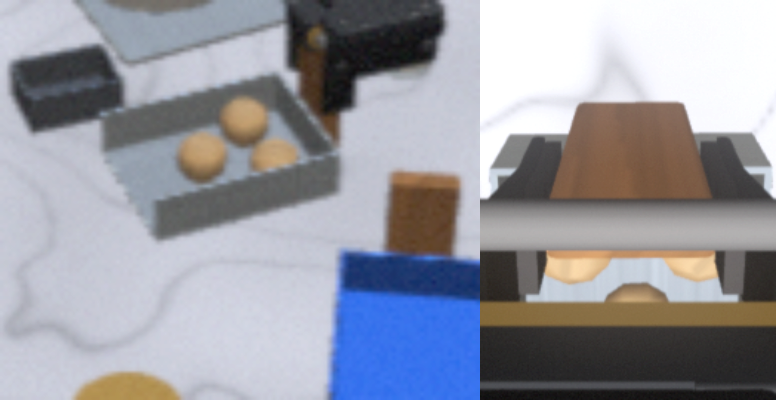

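The crop shows the tin lifted and level with all three nuts inside; the plate sits between the pads, at crop (320,80). Now I find the dish centre and the station axis.

Run:
```python
from h import *
T=dict(np.load("top0.npz"));S=dict(np.load("side0.npz"))
print("floor T",plane(T,(165.0,203.6),.013).round(4))
g=lambda x,y:(95+(x-400)*.3,165+(y-300)*.3)
print("rim T",plane(T,g(625,420),.048).round(4))
C=[plane(T,g(*p),.008)[:2] for p in ((440,388),(740,327),(768,488),(465,550))]
print(np.round(C,4).tolist()); C=np.array(C)
y=(C[0]+C[3]-C[1]-C[2])/2; y/=np.linalg.norm(y); print("station y yaw",np.arctan2(y[1],y[0]),"dish from corners",C.mean(0)-y*.03)
# side view: inner floor + rim
m=cv2.inRange(cv2.cvtColor(S["img"],cv2.COLOR_RGB2HSV),(0,0,130),(179,60,255)); 
roi=(228,140,64,50)
for lo in (140,150,160):
    k=blobs(S,(0,0,lo),(179,50,255),roi)[0]; e=cv2.fitEllipse(cv2.convexHull(k)); print(lo,e,plane(S,e[0],.013).round(4),plane(S,e[0],.048).round(4))
```

```text
floor T [0.5316 0.3165 0.013 ]
rim T [0.5317 0.3158 0.048 ]
[[0.5738, 0.4881], [0.6221, 0.225], [0.4769, 0.1999], [0.4297, 0.4608]]
station y yaw 1.750888675041427 dish from corners [0.53100942 0.31393481]Traceback (most recent call last):
  File "<stdin>", line 13, in <module>
cv2.error: OpenCV(4.12.0) /io/opencv/modules/imgproc/src/shapedescr.cpp:361: error: (-201:Incorrect size of input array) There should be at least 5 points to fit the ellipse in function 'fitEllipseNoDirect'
```

Emit:
{"name": "move_arm", "arguments": {
  "steps": [
    {"dx": 0, "dy": 0, "dz": -0.5, "spin": 0},
    {"dx": 0, "dy": 0, "dz": -1.2, "spin": 0},
    {"dx": 0, "dy": 0, "dz": -2, "spin": 0},
    {"dx": 0, "dy": 0, "dz": -2, "spin": 0},
    {"dx": 0, "dy": 0, "dz": -2, "spin": 0},
    {"dx": 0, "dy": 0, "dz": -2, "spin": 0},
    {"dx": 0, "dy": 0, "dz": -1, "spin": 0},
    {"dx": 0, "dy": 0, "dz": -0.5, "spin": 0},
    {"dx": 0, "dy": 0, "dz": 0, "spin": 0},
    {"dx": 0.15, "dy": -0.5, "dz": 0, "spin": 0},
    {"dx": 0.3, "dy": -1.0, "dz": 0, "spin": 0},
    {"dx": 0.45, "dy": -1.5, "dz": 0, "spin": 0}
  ]
}}

```text
time: 5.9
ee_pos: [0.578, 0.0678, 0.3749]
eef_rot: [0.998, 0.058, -0.001, 0.0]
ft_force: [0.4, -0.6, -2.4]
width: 0.0437
grip_force: 50.0
```

Emit:
{"name": "move_arm", "arguments": {
  "steps": [
    {"dx": 0.6, "dy": -2, "dz": 0, "spin": 0},
    {"dx": 0.75, "dy": -2.5, "dz": 0, "spin": 0},
    {"dx": 0.75, "dy": -2.5, "dz": 0, "spin": 0},
    {"dx": 0.75, "dy": -2.5, "dz": 0, "spin": 0},
    {"dx": 0.75, "dy": -2.5, "dz": 0, "spin": 0},
    {"dx": 0.75, "dy": -2.5, "dz": 0, "spin": 0},
    {"dx": 0.75, "dy": -2.5, "dz": 0, "spin": 0},
    {"dx": 0.75, "dy": -2.5, "dz": 0, "spin": 0},
    {"dx": 0.75, "dy": -2.5, "dz": 0, "spin": 0},
    {"dx": 0.6, "dy": -2, "dz": 0, "spin": 0},
    {"dx": 0.5, "dy": -1.5, "dz": 0, "spin": 0},
    {"dx": 0.3, "dy": -1.0, "dz": 0, "spin": 0}
  ]
}}

```text
time: 7.1
ee_pos: [0.6259, 0.3424, 0.3745]
eef_rot: [0.998, 0.059, -0.001, -0.0]
ft_force: [-0.9, 0.1, -2.9]
width: 0.0433
grip_force: 50.0
```

Emit:
{"name": "move_arm", "arguments": {
  "steps": [
    {"dx": 0, "dy": -0.5, "dz": 0, "spin": 0},
    {"dx": 0, "dy": 0, "dz": 0, "spin": -0.03},
    {"dx": 0, "dy": 0, "dz": 0, "spin": -0.06},
    {"dx": 0, "dy": 0, "dz": 0, "spin": -0.06},
    {"dx": 0, "dy": 0, "dz": 0, "spin": -0.03},
    {"dx": 0, "dy": 0, "dz": 0, "spin": 0},
    {"dx": 0, "dy": 0, "dz": 0, "spin": 0}
  ]
}}

```text
time: 7.8
ee_pos: [0.6261, 0.3444, 0.3758]
eef_rot: [0.989, 0.147, 0.0, 0.0]
ft_force: [-0.2, 0.1, -2.8]
width: 0.0438
grip_force: 50.0
```

Run:
```python
from h import *
goto([.627,.3454,.21],.3)
S=snap("side","s5"); t=snap("top","t5")
for n,c in (("s",S),("t",t)):
    for k in blobs(c,(8,60,80),(20,160,255),(100,50,250,200),8):
        if 20<cv2.contourArea(k)<400: print(n,cv2.minAreaRect(k)[:2])
```

```text
t 7.8 grasp [0.6261 0.3444 0.2118] yaw 0.295 width 0.0438 grip 50.0 F [-0.2  0.1 -2.8] j [-0.14  0.64 -0.7   1.19  0.4   1.44 -2.07]
move cm [ 0.12 -0.07  0.18] spin -0.005
s ((266.2500305175781, 122.25), (9.192387580871582, 18.384777069091797))
s ((326.0199279785156, 224.7013397216797), (16.230634689331055, 3.5255072116851807))
s ((278.5, 123.5), (5.0, 9.0))
s ((196.756103515625, 182.30490112304688), (3.7481703758239746, 10.463642120361328))
t ((158.34323120117188, 187.90982055664062), (60.795284271240234, 17.384239196777344))
t ((188.1298828125, 167.21180725097656), (68.09268188476562, 11.94636344909668))
t ((117.50001525878906, 149.00001525878906), (53.03300857543945, 13.435027122497559))
t ((330.5, 243.0), (12.0, 23.0))
t ((205.7406768798828, 235.30850219726562), (40.804325103759766, 14.969964027404785))
t ((147.0223388671875, 129.15155029296875), (47.06787872314453, 12.590657234191895))
```

The tin is in place over the dish. Next I loosen the grip in stages so the front-heavy tin pivots in the pads.

Emit:
{"name": "move_arm", "arguments": {
  "steps": [
    {"dx": 0, "dy": 0, "dz": 0, "spin": 0},
    {"dx": 0, "dy": 0, "dz": 0, "spin": 0},
    {"dx": 0, "dy": 0, "dz": 0, "spin": 0}
  ],
  "squeeze": 15
}}

```text
time: 8.2
ee_pos: [0.6259, 0.345, 0.3757]
eef_rot: [0.989, 0.148, 0.0, 0.0]
ft_force: [-0.0, 0.4, -2.5]
width: 0.0435
grip_force: 15.0
```

```bash
cat >> h.py <<'E'
def plate(f):
    c=snap("wrist",f); k=blobs(c,(3,80,30),(20,255,255),(200,100,170,185))
    if k: x,y,w,h=cv2.boundingRect(k[0]); print("plate rows",y,y+h,"cols",x,x+w)
    s=telemetry.read_state(); print("torque",np.round(s["torque"],3),"F",np.round(s["ft_force"],2))
E
python3 -c "
from h import *
plate('w6')"
```

```text
plate rows 220 284 cols 227 337
torque [ 0.035 -0.097 -0.001] F [ 0.29 -0.41 -2.41]
```

Emit:
{"name": "move_arm", "arguments": {
  "steps": [
    {"dx": 0, "dy": 0, "dz": 0, "spin": 0},
    {"dx": 0, "dy": 0, "dz": 0, "spin": 0},
    {"dx": 0, "dy": 0, "dz": 0, "spin": 0}
  ],
  "squeeze": 10
}}

```text
time: 8.55
ee_pos: [0.6259, 0.3449, 0.3757]
eef_rot: [0.989, 0.148, -0.0, 0.0]
ft_force: [0.2, 0.9, -2.1]
width: 0.0436
grip_force: 10.0
```

```bash
python3 -c "
from h import *
plate('w7')"
```

```text
plate rows 220 284 cols 227 337
torque [ 0.036 -0.151  0.004] F [ 0.56 -0.09 -2.34]
```

Emit:
{"name": "move_arm", "arguments": {
  "steps": [
    {"dx": 0, "dy": 0, "dz": 0, "spin": 0},
    {"dx": 0, "dy": 0, "dz": 0, "spin": 0},
    {"dx": 0, "dy": 0, "dz": 0, "spin": 0}
  ],
  "squeeze": 7
}}

```text
time: 8.9
ee_pos: [0.6259, 0.3449, 0.3757]
eef_rot: [0.989, 0.148, -0.0, 0.0]
ft_force: [0.1, 0.2, -3.5]
width: 0.0443
grip_force: 7.0
```

```bash
python3 -c "
from h import *
plate('w8')"
```

```text
plate rows 169 285 cols 220 352
torque [ 0.056 -0.106  0.018] F [ 0.93 -0.34 -2.8 ]
```

Run:
```python
from h import *
S=snap("side","s8"); c=np.load("w8.npz")["img"]
im=np.hstack([cv2.resize(S["img"][80:210,210:350],(430,400)),cv2.resize(c[100:,130:430],(370,400))])
cv2.imwrite("pics/c8.png",cv2.convertScaleAbs(im[:,:,::-1],alpha=1.5))
```

```text
(no output)
```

View pics/c8.png

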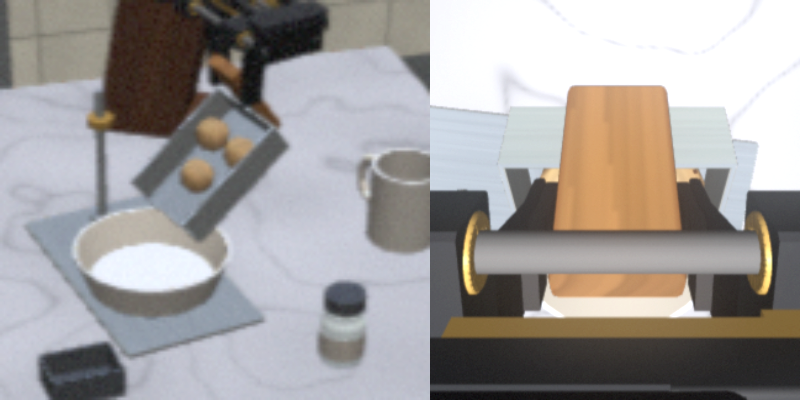

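The tin has tilted by roughly 30–35°, and its lip is over the near rim (side crop (190,225)). The nuts still stand in it at crop (212,132), (238,150) and (197,175). I loosen a little more.

Emit:
{"name": "move_arm", "arguments": {
  "steps": [
    {"dx": 0, "dy": 0, "dz": 0, "spin": 0},
    {"dx": 0, "dy": 0, "dz": 0, "spin": 0},
    {"dx": 0, "dy": 0, "dz": 0, "spin": 0}
  ],
  "squeeze": 5.5
}}

```text
time: 9.3
ee_pos: [0.6259, 0.345, 0.3758]
eef_rot: [0.989, 0.148, -0.0, 0.0]
ft_force: [0.5, 0.1, -2.4]
width: 0.044
grip_force: 5.5
```

```bash
cat >> h.py <<'E'
def nuts(f):
    S=snap("side",f)
    for k in blobs(S,(9,70,90),(18,150,255),(225,95,80,100),8):
        if cv2.contourArea(k)>8: print("side blob",np.round(cv2.minAreaRect(k)[0],1),cv2.contourArea(k))
E
python3 -c "
from h import *
plate('w9');nuts('s9')"
```

```text
plate rows 155 285 cols 230 334
torque [-0.01  -0.082  0.041] F [-0.32 -0.4  -2.35]
side blob [244.8 166.3] 79.5
side blob [260. 171.] 24.5
side blob [282.  101.5] 16.0
```

Emit:
{"name": "move_arm", "arguments": {
  "steps": [
    {"dx": 0, "dy": 0, "dz": 0, "spin": 0},
    {"dx": 0, "dy": 0, "dz": 0, "spin": 0},
    {"dx": 0, "dy": 0, "dz": 0, "spin": 0},
    {"dx": 0, "dy": 0, "dz": 0, "spin": 0}
  ],
  "squeeze": 5.5
}}

```text
time: 9.8
ee_pos: [0.6259, 0.3449, 0.3757]
eef_rot: [0.989, 0.148, 0.0, 0.0]
ft_force: [-0.8, -0.1, -2.5]
width: 0.044
grip_force: 5.5
```

Run:
```python
from h import *
plate('w10');nuts('s10')
S=np.load("s10.npz"); T=snap("top","t10")
im=np.hstack([cv2.resize(S["img"][80:210,210:350],(430,400)),cv2.resize(T["img"][130:250,90:230],(370,400))])
cv2.imwrite("pics/c10.png",cv2.convertScaleAbs(im[:,:,::-1],alpha=1.5))
```

```text
plate rows 154 285 cols 230 334
torque [-0.     0.019  0.007] F [ 0.15  0.13 -2.6 ]
side blob [244.8 166.1] 80.0
side blob [260.  168.5] 33.5
side blob [282.  101.5] 18.0
```

View pics/c10.png

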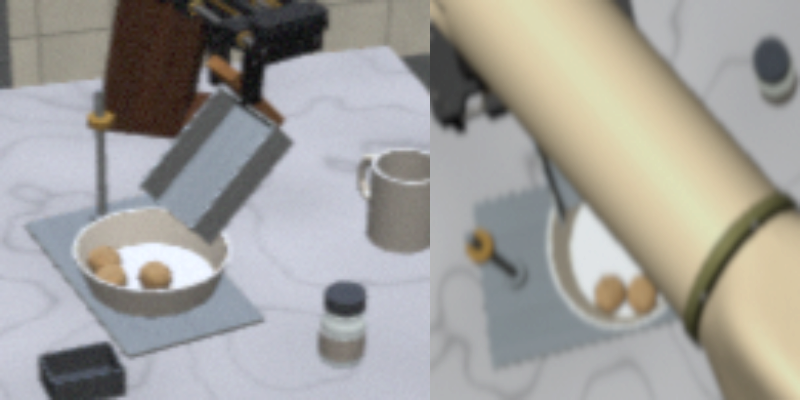

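The crop shows all three nuts in the dish, at side crop (103,262), (112,277) and (155,275), and the tin empty. I firm the grip, lift, and go back to the tin's old place with the lip leading.

Emit:
{"name": "move_arm", "arguments": {
  "steps": [
    {"dx": 0, "dy": 0, "dz": 0, "spin": 0},
    {"dx": 0, "dy": 0, "dz": 0, "spin": 0},
    {"dx": 0, "dy": 0, "dz": -1, "spin": 0},
    {"dx": 0, "dy": 0, "dz": -2, "spin": 0},
    {"dx": 0, "dy": 0, "dz": -2, "spin": 0},
    {"dx": 0, "dy": 0, "dz": 0, "spin": 0},
    {"dx": -1.2, "dy": 1.4, "dz": 0, "spin": 0},
    {"dx": -2.4, "dy": 2.8, "dz": 0, "spin": 0},
    {"dx": -2.4, "dy": 2.8, "dz": 0, "spin": 0},
    {"dx": -2.4, "dy": 2.8, "dz": 0, "spin": 0},
    {"dx": -2.4, "dy": 2.8, "dz": 0, "spin": 0},
    {"dx": -2.4, "dy": 2.8, "dz": 0, "spin": 0}
  ],
  "squeeze": 40
}}

```text
time: 11.15
ee_pos: [0.5439, 0.1576, 0.425]
eef_rot: [0.989, 0.148, -0.0, 0.0]
ft_force: [-0.1, 0.6, -2.0]
width: 0.0437
grip_force: 40.0
```

Emit:
{"name": "move_arm", "arguments": {
  "steps": [
    {"dx": -2.4, "dy": 2.8, "dz": 0, "spin": 0},
    {"dx": -2.4, "dy": 2.8, "dz": 0, "spin": 0},
    {"dx": -2.4, "dy": 2.8, "dz": 0, "spin": 0},
    {"dx": -1.6, "dy": 2.4, "dz": 0, "spin": 0},
    {"dx": 0, "dy": 0, "dz": 0, "spin": 0.09},
    {"dx": 0, "dy": 0, "dz": 0, "spin": 0.09},
    {"dx": 0, "dy": 0, "dz": 0, "spin": 0},
    {"dx": 0, "dy": 0, "dz": 0, "spin": 0}
  ]
}}

```text
time: 11.95
ee_pos: [0.492, 0.0302, 0.4255]
eef_rot: [0.998, 0.06, -0.0, 0.0]
ft_force: [1.2, 0.4, -3.1]
width: 0.0436
grip_force: 40.0
```

Run:
```python
from h import *
goto([.489,.027,.26],.115); plate('w11')
T=snap("top","t11"); 
for k in blobs(T,(8,60,70),(18,170,255),(130,165,65,70),8):
    if cv2.contourArea(k)>15: print("nut top", plane(T,cv2.minAreaRect(k)[0],.03).round(3), cv2.contourArea(k))
```

```text
t 11.95 grasp [0.492  0.0302 0.2615] yaw 0.12 width 0.0436 grip 40.0 F [ 1.2  0.4 -3.1] j [ 0.51  0.07 -0.69  1.74  0.05  1.35 -1.64]
move cm [-0.34  0.28  0.15] spin 0.005
plate rows 154 285 cols 230 334
torque [0.007 0.006 0.004] F [ 0.5   0.29 -2.34]
nut top [0.486 0.316 0.03 ] 157.0
nut top [0.528 0.291 0.03 ] 64.0
```

All three nuts lie in the dish (top view: a pair at (0.486,0.316) and one at (0.528,0.291)). I lower until the lip touches the counter.

Emit:
{"name": "move_arm", "arguments": {
  "steps": [
    {"dx": 0, "dy": 0, "dz": 3, "spin": 0},
    {"dx": 0, "dy": 0, "dz": 3, "spin": 0},
    {"dx": 0, "dy": 0, "dz": 3, "spin": 0},
    {"dx": 0, "dy": 0, "dz": 1, "spin": 0},
    {"dx": 0, "dy": 0, "dz": 0, "spin": 0},
    {"dx": 0, "dy": 0, "dz": 0, "spin": 0}
  ],
  "squeeze": 10
}}

```text
time: 12.65
ee_pos: [0.4927, 0.0303, 0.327]
eef_rot: [0.998, 0.059, 0.001, -0.0]
ft_force: [0.2, 0.4, -1.0]
width: 0.0437
grip_force: 10.0
```

Emit:
{"name": "move_arm", "arguments": {
  "steps": [
    {"dx": 0.3, "dy": 0, "dz": 0.5, "spin": 0},
    {"dx": 0.3, "dy": 0, "dz": 0.5, "spin": 0},
    {"dx": 0, "dy": 0, "dz": 0, "spin": 0}
  ],
  "squeeze": 8
}}

```text
time: 12.95
ee_pos: [0.4984, 0.0307, 0.3155]
eef_rot: [0.998, 0.058, -0.0, -0.0]
ft_force: [-0.6, 0.2, -1.4]
width: 0.044
grip_force: 8.0
```

```bash
python3 -c "
from h import *
goto([.57,.036,.07],.115); plate('w12')"
```

```text
t 12.95 grasp [0.4984 0.0307 0.1515] yaw 0.117 width 0.044 grip 8.0 F [-0.6  0.2 -1.4] j [ 0.48  0.19 -0.68  1.87  0.13  1.13 -1.71]
move cm [7.17 0.31 8.15] spin 0.002
plate rows 155 285 cols 230 334
torque [ 0.012  0.019 -0.044] F [-0.62  0.38 -2.2 ]
```

Emit:
{"name": "move_arm", "arguments": {
  "steps": [
    {"dx": 0.6, "dy": 0, "dz": 0.7, "spin": 0},
    {"dx": 1.3, "dy": 0, "dz": 0.6, "spin": 0},
    {"dx": 1.3, "dy": 0, "dz": 0.6, "spin": 0},
    {"dx": 1.2, "dy": 0, "dz": 0.7, "spin": 0},
    {"dx": 1.1, "dy": 0, "dz": 0.8, "spin": 0}
  ],
  "squeeze": 7
}}

```text
time: 13.5
ee_pos: [0.5536, 0.0372, 0.2812]
eef_rot: [0.998, 0.058, 0.0, 0.0]
ft_force: [-0.5, 0.3, -1.7]
width: 0.0444
grip_force: 7.0
```

```bash
python3 -c "
from h import *
goto([.57,.036,.07],.115); plate('w13')"
```

```text
t 13.5 grasp [0.5536 0.0372 0.1172] yaw 0.117 width 0.0444 grip 7.0 F [-0.5  0.3 -1.7] j [ 0.4   0.36 -0.66  1.77  0.24  1.1  -1.79]
move cm [1.61 0.31 4.72] spin 0.002
plate rows 183 285 cols 229 335
torque [-0.053 -0.328 -0.016] F [ 1.32 -0.91 -0.11]
```

Contact is made and the tin is pivoting back up (plate row 155 → 183). I continue the arc.

Emit:
{"name": "move_arm", "arguments": {
  "steps": [
    {"dx": 1.0, "dy": 0, "dz": 0.8, "spin": 0},
    {"dx": 0.9, "dy": 0, "dz": 1.0, "spin": 0},
    {"dx": 0.9, "dy": 0, "dz": 1.0, "spin": 0},
    {"dx": 0.7, "dy": 0, "dz": 1.0, "spin": 0},
    {"dx": 0.3, "dy": 0, "dz": 0.7, "spin": 0},
    {"dx": 0, "dy": 0, "dz": 0, "spin": 0},
    {"dx": 0, "dy": 0, "dz": 0, "spin": 0}
  ],
  "squeeze": 7
}}

```text
time: 14.25
ee_pos: [0.5903, 0.0417, 0.2367]
eef_rot: [0.998, 0.058, -0.0, -0.0]
ft_force: [-0.2, 0.7, -2.4]
width: 0.0442
grip_force: 7.0
```

```bash
python3 -c "
from h import *
goto([.57,.036,.07],.115); plate('w14')"
```

```text
t 14.25 grasp [0.5903 0.0417 0.0727] yaw 0.117 width 0.0442 grip 7.0 F [-0.2  0.7 -2.4] j [ 0.35  0.48 -0.62  1.7   0.32  1.05 -1.83]
move cm [-2.08  0.33  0.27] spin 0.002
plate rows 220 284 cols 228 336
torque [ 0.056 -0.096 -0.002] F [-0.01 -0.13 -2.38]
```

The plate reads level again (rows 220–284). I lower the last 3 mm, open, and rise.

Emit:
{"name": "move_arm", "arguments": {
  "steps": [
    {"dx": 0, "dy": 0, "dz": 0.2, "spin": 0},
    {"dx": 0, "dy": 0, "dz": 0.05, "spin": 0},
    {"dx": 0, "dy": 0, "dz": 0, "spin": 0}
  ]
}}

```text
time: 14.6
ee_pos: [0.5907, 0.0416, 0.2352]
eef_rot: [0.998, 0.058, 0.001, 0.0]
ft_force: [-0.5, 0.4, 3.8]
width: 0.0439
grip_force: 7.0
```

Emit:
{"name": "move_arm", "arguments": {
  "steps": [
    {"dx": 0, "dy": 0, "dz": 0, "spin": 0},
    {"dx": 0, "dy": 0, "dz": 0, "spin": 0},
    {"dx": 0, "dy": 0, "dz": 0, "spin": 0},
    {"dx": 0, "dy": 0, "dz": 0, "spin": 0},
    {"dx": 0, "dy": 0, "dz": 0, "spin": 0}
  ],
  "claw": 8.7
}}

```text
time: 15.1
ee_pos: [0.5905, 0.0416, 0.2342]
eef_rot: [0.998, 0.058, -0.0, 0.0]
ft_force: [0.4, 0.2, -0.8]
width: 0.0761
grip_force: 0.0
```

Emit:
{"name": "move_arm", "arguments": {
  "steps": [
    {"dx": 0, "dy": 0, "dz": -2, "spin": 0},
    {"dx": 0, "dy": 0, "dz": -4, "spin": 0},
    {"dx": 0, "dy": 0, "dz": -4, "spin": 0},
    {"dx": 0, "dy": 0, "dz": -4, "spin": 0},
    {"dx": 0, "dy": 0, "dz": -2, "spin": 0},
    {"dx": -4, "dy": 0, "dz": 0, "spin": 0},
    {"dx": -4, "dy": 0, "dz": 0, "spin": 0},
    {"dx": 0, "dy": 0, "dz": 0, "spin": 0},
    {"dx": 0, "dy": 0, "dz": 0, "spin": 0}
  ]
}}

```text
time: 16.0
ee_pos: [0.5106, 0.0321, 0.3947]
eef_rot: [0.998, 0.058, 0.001, 0.001]
ft_force: [0.6, 1.2, 0.6]
width: 0.0869
grip_force: 0.0
```

Run:
```python
from h import *
c=snap("wrist","w15"); S=snap("side","s15")
k=blobs(c,(3,80,40),(20,255,255),(180,30,160,120))[0]; e=cv2.minAreaRect(k); print(e,plane(c,e[0],.092).round(4))
ps=blobs(S,(5,90,82),(20,255,255),(285,180,25,45)); m=cv2.boundingRect(ps[0]); print(m,cv2.minAreaRect(ps[0])); 
print(tri(c,e[0],S,cv2.minAreaRect(ps[0])[0]))
goto([.487,-.323,.25],-.3)
# collar / post from side & wrist? top for lens
T=snap("top","t15")
rt=cv2.fitEllipse(blobs(T,(15,90,60),(30,255,255),(370,165,50,32))[0]); print("ring",rt[0])
```

```text
((281.0, 92.0), (18.0, 58.0), 90.0) [0.5904 0.0414 0.092 ]
(301, 193, 9, 9) ((305.4200439453125, 197.06004333496094), (10.600000381469727, 3.4000000953674316), 53.13010025024414)
(array([0.58983964, 0.0416548 , 0.09010737]), [np.float64(0.6), np.float64(0.6)])
t 16.1 grasp [0.5118 0.0323 0.2305] yaw 0.117 width 0.0873 grip 0.0 F [ 0.1  0.4 -0.3] j [ 0.49  0.15 -0.69  1.74  0.1   1.29 -1.68]
move cm [-6.59 35.   -1.96] spin 0.417
ring (393.3436584472656, 182.87625122070312)
```

The tin stands upright: its plate top triangulates to 0.0901, as at the start, at (0.590,0.042). On to the lens.

Emit:
{"name": "move_arm", "arguments": {
  "steps": [
    {"dx": -0.95, "dy": 3.8, "dz": 0, "spin": 0},
    {"dx": -0.95, "dy": 3.8, "dz": 0, "spin": 0},
    {"dx": -0.95, "dy": 3.8, "dz": 0, "spin": 0},
    {"dx": -0.95, "dy": 3.8, "dz": 0, "spin": 0},
    {"dx": -0.95, "dy": 3.8, "dz": 0, "spin": 0},
    {"dx": -0.95, "dy": 3.8, "dz": 0, "spin": 0},
    {"dx": -0.95, "dy": 3.8, "dz": 0, "spin": 0},
    {"dx": -0.95, "dy": 3.8, "dz": 0, "spin": 0},
    {"dx": -0.95, "dy": 3.7, "dz": 0, "spin": 0}
  ]
}}

```text
time: 17.05
ee_pos: [0.4662, -0.3183, 0.3938]
eef_rot: [0.998, 0.058, -0.0, -0.0]
ft_force: [0.2, 0.4, 1.1]
width: 0.0869
grip_force: 0.0
```

Emit:
{"name": "move_arm", "arguments": {
  "steps": [
    {"dx": 0, "dy": 0, "dz": 0, "spin": 0.14},
    {"dx": 0, "dy": 0, "dz": 0, "spin": 0.14},
    {"dx": 0, "dy": 0, "dz": 0, "spin": 0.137},
    {"dx": 0, "dy": 0, "dz": 0, "spin": 0},
    {"dx": 0, "dy": 0, "dz": 0, "spin": 0}
  ]
}}

```text
time: 17.55
ee_pos: [0.4664, -0.3164, 0.3939]
eef_rot: [0.989, -0.147, -0.0, -0.0]
ft_force: [-0.1, 0.5, 0.7]
width: 0.0873
grip_force: 0.0
```

Run:
```python
from h import *
c=snap("wrist","w16"); T=dict(np.load("t15.npz"));S=dict(np.load("s15.npz"))
goto([.5055,-.329,.13],-.3)
print("expect",proj(c,[.577,-.351,.006]),proj(c,[.5055,-.329,.013]))
x,y=np.int32(proj(c,[.577,-.351,.006])); roi=(max(x-90,0),max(y-75,0),180,150)
k=blobs(c,(15,80,60),(30,255,255),roi)[0]; print(cv2.boundingRect(k),cv2.contourArea(k))
roi=(x-80,y+35,160,270-y-35)
h=blobs(c,(0,70,10),(16,255,120),roi)[0]; e=cv2.minAreaRect(h); print("handle",cv2.boundingRect(h),e)
```

```text
t 17.6 grasp [ 0.4663 -0.3163  0.23  ] yaw -0.296 width 0.0868 grip 0.0 F [-0.6  1.1 -0.3] j [ 0.84  0.23 -0.37  1.63  0.09  1.3  -1.42]
move cm [ 4.12  0.07 10.  ] spin 0.004
expect [282.8451703  52.6716863] [282.53699628 136.3851036 ]
(238, 0, 90, 111) 6817.5
handle (273, 110, 18, 78) ((281.5, 148.5), (77.0, 17.0), 90.0)
```

View pics/w16.png

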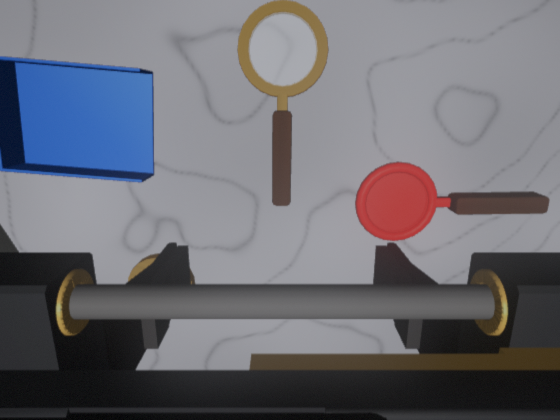

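The lens is dead ahead, with its ring centre at (283,49) and its handle from (282,111) to (282,205), aligned with the tool. The red look-alike is at (397,201) and its handle points away.

Run:
```python
from h import *
c=dict(np.load("w16.npz"));T=dict(np.load("t15.npz"));S=dict(np.load("s15.npz"))
x,y,w,h=238,0,92,97
e=cv2.fitEllipse(blobs(c,(15,80,60),(30,255,255),(232,0,100,94))[0]); print(e)
C=plane(c,e[0],.009); print("lens centre",C, "tri top",tri(c,e[0],T,(393.34,182.88)),"tri side",tri(c,e[0],S,(355.5,330.1)))
g=cv2.minAreaRect(blobs(c,(0,70,10),(16,255,120),(262,105,40,115))[0]); print(g)
a,b=plane(c,(282.2,111),.026),plane(c,(281.8,205),.013); print(a,b,np.linalg.norm(a-b))
print("handle height tri: w/side",tri(c,g[0],S,(312.99,326.29)))
u=(C-b)[:2]; u/=np.linalg.norm(u); print("yaw",np.arctan2(u[1],u[0])); L=C[:2]-.075*u; print("grip",L,"from near end",b[:2]+.068*u)
goto([*L,.013],np.arctan2(u[1],u[0]))
```

```text
((282.37530517578125, 47.728633880615234), (89.33842468261719, 94.42869567871094), 179.49462890625)
lens centre [ 0.58077811 -0.35169315  0.009     ] tri top (array([ 0.58125805, -0.35305533, -0.00547214]), [np.float64(1.5), np.float64(1.5)]) tri side (array([ 0.57973206, -0.35124845,  0.00554193]), [np.float64(1.6), np.float64(1.6)])
((281.5, 148.5), (77.0, 17.0), 90.0)
[ 0.5282983  -0.33557126  0.026     ] [ 0.44100166 -0.30866474  0.013     ] 0.09226952203113878
handle height tri: w/side (array([ 0.49196322, -0.32305096,  0.01185807]), [np.float64(3.2), np.float64(3.2)])
yaw -0.298631413982937
grip [ 0.50909761 -0.32962721] from near end [ 0.50599198 -0.32867119]
t 17.6 grasp [ 0.4663 -0.3163  0.23  ] yaw -0.296 width 0.0868 grip 0.0 F [-0.6  1.1 -0.3] j [ 0.84  0.23 -0.37  1.63  0.09  1.3  -1.42]
move cm [ 4.49  0.03 21.7 ] spin 0.003
```

Fingertips stand 18 mm ahead of the grasp point, so I go down to a grasp height of 21 mm, leaving the tips about 3 mm clear of the counter.

Emit:
{"name": "move_arm", "arguments": {
  "steps": [
    {"dx": 4.3, "dy": 0, "dz": 0, "spin": 0},
    {"dx": 0, "dy": 0, "dz": 4, "spin": 0},
    {"dx": 0, "dy": 0, "dz": 4, "spin": 0},
    {"dx": 0, "dy": 0, "dz": 4, "spin": 0},
    {"dx": 0, "dy": 0, "dz": 4, "spin": 0},
    {"dx": 0, "dy": 0, "dz": 2, "spin": 0},
    {"dx": 0, "dy": 0, "dz": 1, "spin": 0},
    {"dx": 0, "dy": 0, "dz": 0.9, "spin": 0},
    {"dx": 0, "dy": 0, "dz": 0.6, "spin": 0},
    {"dx": 0, "dy": 0, "dz": 0.4, "spin": 0},
    {"dx": 0, "dy": 0, "dz": 0, "spin": 0},
    {"dx": 0, "dy": 0, "dz": 0, "spin": 0}
  ]
}}

```text
time: 18.8
ee_pos: [0.5072, -0.3292, 0.1859]
eef_rot: [0.989, -0.149, 0.0, 0.0]
ft_force: [1.0, 0.7, -0.4]
width: 0.0873
grip_force: 0.0
```

Emit:
{"name": "move_arm", "arguments": {
  "steps": [
    {"dx": 0, "dy": 0, "dz": 0, "spin": 0},
    {"dx": 0, "dy": 0, "dz": 0, "spin": 0},
    {"dx": 0, "dy": 0, "dz": 0, "spin": 0},
    {"dx": 0, "dy": 0, "dz": 0, "spin": 0},
    {"dx": 0, "dy": 0, "dz": 0, "spin": 0},
    {"dx": 0, "dy": 0, "dz": 0, "spin": 0},
    {"dx": 0, "dy": 0, "dz": 0, "spin": 0},
    {"dx": 0, "dy": 0, "dz": 0, "spin": 0},
    {"dx": 0, "dy": 0, "dz": 0, "spin": 0},
    {"dx": 0, "dy": 0, "dz": 0, "spin": 0}
  ],
  "claw": 0.8,
  "squeeze": 40
}}

```text
time: 19.8
ee_pos: [0.507, -0.3291, 0.1853]
eef_rot: [0.989, -0.15, 0.0, -0.0]
ft_force: [0.4, 1.4, -0.8]
width: 0.0179
grip_force: 40.0
```

Run:
```python
from h import *
goto([.5075,-.329,.021],-.3)
c=snap("wrist","w17")
k=blobs(c,(15,80,60),(30,255,255),(150,0,260,250))
for q in k: print(cv2.boundingRect(q),cv2.contourArea(q),cv2.fitEllipse(q))
```

```text
t 19.8 grasp [ 0.507  -0.3291  0.0213] yaw -0.3 width 0.0179 grip 40.0 F [ 0.4  1.4 -0.8] j [ 0.77  0.52 -0.34  1.71  0.21  0.94 -1.52]
move cm [ 0.05 -0.02  0.03] spin -0.0
(180, 0, 204, 225) 32895.0 ((281.6212158203125, 96.77847290039062), (200.9402618408203, 216.18881225585938), 0.15132209658622742)
```

The handle is gripped at 17.9 mm. Now I lift, turn the lens so joint 7 stays within range, and carry it to the dish at height.

Emit:
{"name": "move_arm", "arguments": {
  "steps": [
    {"dx": 0, "dy": 0, "dz": -1, "spin": 0},
    {"dx": 0, "dy": 0, "dz": -3, "spin": 0},
    {"dx": 0, "dy": 0, "dz": -4, "spin": 0},
    {"dx": 0, "dy": 0, "dz": -4, "spin": 0},
    {"dx": 0, "dy": 0, "dz": -4, "spin": 0},
    {"dx": 0, "dy": 0, "dz": -4, "spin": 0},
    {"dx": 0, "dy": 0, "dz": -2, "spin": 0},
    {"dx": 0, "dy": 0, "dz": 0, "spin": -0.06},
    {"dx": 0, "dy": 0, "dz": 0, "spin": -0.12},
    {"dx": 0, "dy": 0, "dz": 0, "spin": -0.12},
    {"dx": 0, "dy": 0, "dz": 0, "spin": -0.12},
    {"dx": 0, "dy": 0, "dz": 0, "spin": -0.12}
  ]
}}

```text
time: 21.05
ee_pos: [0.5068, -0.3289, 0.4059]
eef_rot: [0.993, 0.122, 0.0, 0.0]
ft_force: [-0.0, -0.3, -1.7]
width: 0.0177
grip_force: 40.0
```

Emit:
{"name": "move_arm", "arguments": {
  "steps": [
    {"dx": 0, "dy": 0, "dz": 0, "spin": -0.12},
    {"dx": 0, "dy": 0, "dz": 0, "spin": -0.12},
    {"dx": 0, "dy": 0, "dz": 0, "spin": -0.12},
    {"dx": 1, "dy": -1.7, "dz": 0, "spin": 0},
    {"dx": 2, "dy": -3.4, "dz": 0, "spin": 0},
    {"dx": 2, "dy": -3.4, "dz": 0, "spin": 0},
    {"dx": 2, "dy": -3.4, "dz": 0, "spin": 0},
    {"dx": 2, "dy": -3.4, "dz": 0, "spin": 0},
    {"dx": 2, "dy": -3.4, "dz": 0, "spin": 0},
    {"dx": 2, "dy": -3.4, "dz": 0, "spin": 0},
    {"dx": 2, "dy": -3.4, "dz": 0, "spin": 0},
    {"dx": 2, "dy": -3.4, "dz": 0, "spin": 0}
  ]
}}

```text
time: 22.25
ee_pos: [0.4835, 0.0072, 0.4059]
eef_rot: [0.955, 0.295, 0.0, 0.001]
ft_force: [0.3, 0.3, -1.1]
width: 0.0178
grip_force: 40.0
```

Emit:
{"name": "move_arm", "arguments": {
  "steps": [
    {"dx": 2, "dy": -3.4, "dz": 0, "spin": 0},
    {"dx": 2, "dy": -3.4, "dz": 0, "spin": 0},
    {"dx": 2, "dy": -3.4, "dz": 0, "spin": 0},
    {"dx": 2, "dy": -3.4, "dz": 0, "spin": 0},
    {"dx": 2, "dy": -3.4, "dz": 0, "spin": 0},
    {"dx": 1.5, "dy": -2.4, "dz": 0, "spin": 0},
    {"dx": 0.5, "dy": -0.7, "dz": 0, "spin": 0},
    {"dx": 0, "dy": 0, "dz": 0, "spin": 0},
    {"dx": 0, "dy": 0, "dz": 0, "spin": 0}
  ]
}}

```text
time: 23.15
ee_pos: [0.4701, 0.2379, 0.4053]
eef_rot: [0.956, 0.295, -0.0, 0.0]
ft_force: [1.0, -0.5, -1.1]
width: 0.0179
grip_force: 40.0
```

Run:
```python
from h import *
goto([.4696,.2735,.148],.6)
c=snap("wrist","w18");T=snap("top","t18");S=snap("side","s18");S0=dict(np.load("side0.npz"))
# collar height: side ray closest to post axis
o,d=ray(S0,(243,118.5))
for xy in ((.5095,.4395),(.5085,.4385),(.5112,.44)):
    v=np.array(xy)-o[:2]; t=v@d[:2]/(d[:2]@d[:2]); print("collar z",(o+t*d)[2].round(4))
print("collar in wrist",proj(c,[.5095,.4395,.132]),"post base",proj(c,[.5095,.4395,.008]))
w=c["img"][0:300]; 
for k in blobs(c,(15,80,50),(30,255,255),(0,0,560,290),3): print(cv2.boundingRect(k),cv2.contourArea(k),np.round(cv2.minAreaRect(k)[0],1))
im=np.hstack([w,np.zeros((300,240,3),np.uint8)]); s=cv2.resize(S["img"][80:230,200:320],(240,300)); im[:,560:]=s
t=cv2.resize(T["img"][140:265,90:420],(792,300)); im=np.vstack([im,np.pad(t,((0,0),(0,8),(0,0)))])
cv2.imwrite("pics/c18.png",cv2.convertScaleAbs(im[:,:,::-1],alpha=1.4))
```

```text
t 23.15 grasp [0.4701 0.2378 0.2413] yaw 0.599 width 0.0179 grip 40.0 F [ 1.  -0.5 -1.1] j [ 0.27  0.22 -0.93  1.68  0.18  1.33 -1.66]
move cm [ 1.98 -2.99  9.32] spin -0.001
collar z 0.133
collar z 0.1336
collar z 0.1325
collar in wrist [ 39.22167728 -25.17849303] post base [123.44398766  18.36842896]
(180, 0, 204, 225) 32898.0 [281.8  88.7]
(333, 269, 13, 21) 152.5 [338.1 279.4]
(218, 270, 13, 20) 134.0 [224.9 280.2]
```

View pics/c18.png

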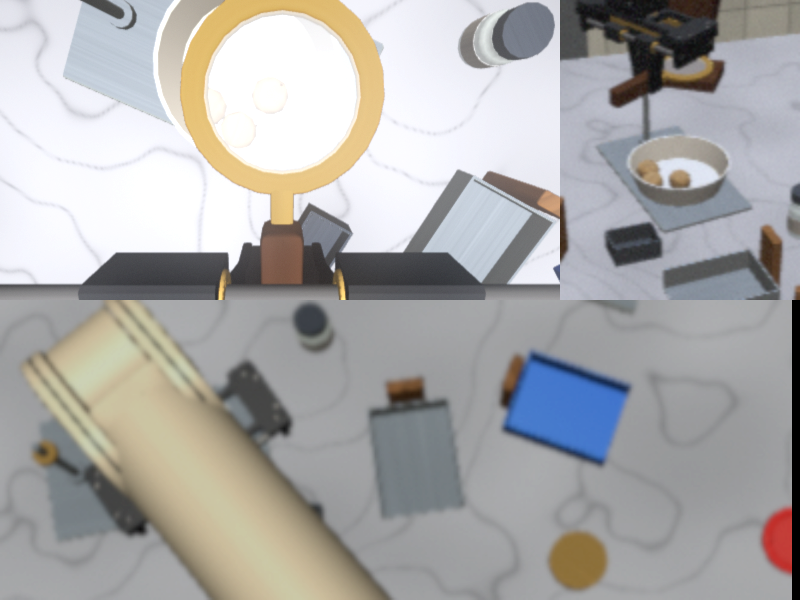

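The lens sits level in the grip: its rim box is the same as when it lay flat. Three nuts show through the glass at (215,105), (270,95) and (238,128). The tin stands upright in the top view at crop (415,455). Collar height is about 0.133, so I move over the centre and descend.

Emit:
{"name": "move_arm", "arguments": {
  "steps": [
    {"dx": 1, "dy": -1.5, "dz": 0, "spin": 0},
    {"dx": 1, "dy": -1.5, "dz": 0, "spin": 0},
    {"dx": 0, "dy": 0, "dz": 2, "spin": 0},
    {"dx": 0, "dy": 0, "dz": 3, "spin": 0},
    {"dx": 0, "dy": 0, "dz": 2.5, "spin": 0},
    {"dx": 0, "dy": 0, "dz": 1.3, "spin": 0},
    {"dx": 0, "dy": 0, "dz": 0.5, "spin": 0},
    {"dx": 0, "dy": 0, "dz": 0, "spin": 0},
    {"dx": 0, "dy": 0, "dz": 0, "spin": 0},
    {"dx": 0, "dy": 0, "dz": 0, "spin": 0}
  ]
}}

```text
time: 24.3
ee_pos: [0.4696, 0.2753, 0.3133]
eef_rot: [0.955, 0.295, 0.001, -0.0]
ft_force: [-0.2, 0.7, -1.0]
width: 0.0175
grip_force: 40.0
```

Run:
```python
from h import *
goto([.4696,.2735,.148],.6)
S=snap("side","s19");S0=dict(np.load("side0.npz"));T=snap("top","t19");T0=dict(np.load("top0.npz"));c=snap("wrist","w19")
for n,q in (("S0",S0),("S",S)):
  for lo in (60,75):
    k=blobs(q,(10,lo,50),(32,255,255),(230,105,26,28))
    if k: e=cv2.boundingRect(k[0]); p=(e[0]+(e[2]-1)/2,e[1]+(e[3]-1)/2); o,d=ray(q,p); v=np.array([.5095,.4395])-o[:2]; t=v@d[:2]/(d[:2]@d[:2]); print(n,lo,e,"collar z",(o+t*d)[2].round(4))
print("expected lens in side",proj(S,[.5315,.3158,.133]))
for k in blobs(S,(13,80,50),(30,255,255),(230,90,80,70),3): print("ring side",cv2.contourArea(k),cv2.boundingRect(k), np.round(cv2.minAreaRect(k)[0],1))
e=cv2.fitEllipse(blobs(c,(15,80,60),(30,255,255),(150,0,260,190))[0]);print("lens centre on .133 (wrist)",plane(c,e[0],.136).round(4))
```

```text
t 24.3 grasp [0.4699 0.2754 0.1493] yaw 0.6 width 0.0175 grip 40.0 F [-0.2  0.7 -1. ] j [ 0.15  0.36 -0.9   1.75  0.31  1.17 -1.81]
move cm [-0.13  0.14  0.13] spin -0.0
S0 60 (239, 115, 9, 8) collar z 0.133
S0 75 (239, 115, 9, 7) collar z 0.1347
S 60 (230, 116, 16, 8) collar z 0.1298
S 75 (230, 116, 16, 8) collar z 0.1298
expected lens in side [258.63202091 136.40017702]
ring side 55.0 (248, 131, 24, 12) [259.9 138.6]
ring side 11.5 (230, 116, 16, 8) [237.5 119.5]
ring side 9.5 (249, 115, 8, 4) [252.6 116.3]
lens centre on .133 (wrist) [0.5339 0.3192 0.136 ]
```

Glass centre is at about (0.533,0.318,0.134), against the dish centre (0.532,0.316) and collar 0.133. Everything is within tolerance, so I hand in.

```bash
python3 -c "
from bench import job
print(job.close_job())"
```

```text
the job is handed in; nothing more can be done
None
```

I handed the job in at about 24 s with the lens held level over the dish, glass about 3 mm off its centre and 1 mm off collar height; the three walnuts are in the dish and the empty tin stands upright, let go (no verdict was returned).

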